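Charge the antiscale doser and hold its piston rod drawn

TASK

Charge the steriliser's water doser: tip all four terracotta antiscale balls from the steel scoop through the yellow funnel into the clear tube, and set the empty scoop back down flat on the blue pad. Then take the red knob and draw the piston rod straight up, without wrenching it in its snug bore, until the top face of the metal block lies within the rod's green band, and finish while still holding it there. Never pull the rod all the way out, and leave the other things on the counter where they are.

Things in the scene. Friction and masses are not known exactly. Their poses are not given: they have to be found in the camera images.
- doser: the doser, bolted down: grey base board 120 (x) x 280 (y) x 15 mm with, at its own y = +80 mm, an upright clear tube under a yellow funnel and, at y = -80 mm, an aluminium block 66 x 66 mm, top 105 mm above the counter. Origin on the counter at the middle of the board, z up
- funnel_mouth (a point): centre of the funnel's round upper rim, 170 mm above the counter; rim 124 mm outside, 116 mm inside; the cone narrows over 50 mm of height to a neck of 44 mm inside diameter that opens straight into the tube
- tube_floor (a point): centre of the inner floor of the clear tube (46 mm inside, 54 mm outside diameter, 85 mm from floor to funnel neck), 20 mm above the counter, straight below the funnel
- bore_mouth (a point): centre of the mouth of the vertical bore in the block's top face, 105 mm above the counter; bore 19.5 mm diameter, 80 mm deep; the doser's axes
- rod: piston rod, loose in the bore, 0.15 to 0.31 kg; origin at the centre of its lower end, z along the rod. Steel shaft 18 mm diameter, 95 mm long, then a red round knob 28 mm diameter, 40 mm tall. A green band runs round the shaft from 30 to 50 mm above the lower end, hidden in the bore at first: at the start the rod stands on the bore's floor, origin 80 mm below the mouth, so drawing it 40 mm up puts the block's top face at mid-band. Let go, it drops back
- rod_knob (a point): centre of the red knob, on the rod's axis, 115 mm above the rod's lower end (140 mm above the counter at the start); room for fingers all round
- scoop: steel scoop, 0.13 to 0.21 kg, lying on the blue pad; its own x is the pouring direction, z up. Origin under the pan, on the underside. Flat base plate from x = -112 to +40 mm, 52 mm wide; pan from x = -35 to +40 mm with walls 34 mm high at the back and sides and an open front; the pan's floor climbs 12 degrees towards the lip, so tip it well beyond that (about 45 to 50 degrees) to roll the balls out
- scoop_grip (a point): grip point of the scoop's upright black handle plate, at x = -90 mm, 55 mm above the scoop's underside; the plate is 40 mm long (scoop x), 14 mm thick (scoop y, the way to pinch it) and reaches 75 mm above the underside
- scoop_lip (a point): middle of the pan's open front edge, over which the balls roll, at x = +40 mm, 21 mm above the scoop's underside
- pad: flat blue pad fixed to the counter, 150 (x) x 220 (y) x 3 mm, origin under its centre
- ball0: terracotta ceramic antiscale ball, 19 mm diameter, 10 g, origin at its centre; one of four lying in the scoop
- ball1: terracotta ceramic antiscale ball, 19 mm diameter, 10 g, origin at its centre; one of four lying in the scoop
- ball2: terracotta ceramic antiscale ball, 19 mm diameter, 10 g, origin at its centre; one of four lying in the scoop
- ball3: terracotta ceramic antiscale ball, 19 mm diameter, 10 g, origin at its centre; one of four lying in the scoop
- jar: closed jar of spare balls, 68 dia x 100 high, blue cap; a bystander, to be left alone; origin under its centre
- tape: roll of indicator tape lying flat, 100 outer dia, 19 high; a bystander, to be left alone; origin under its centre
- spray: bottle with white cap and green label, 60 dia x 170 high; a bystander, to be left alone; origin under its centre
- caps: small open white plastic box 70 x 70 x 45 high; a bystander, to be left alone; origin under its centre
There are look-alikes about, which are no part of the job. There is more than one size of the rod; the one meant has the size given above.

How it is judged:
By the outcome, as a careful person would: the job done as asked, in the order asked, and still so for the second after the job is handed in, while the arm keeps its last pose, push and grip.
It also fails if it takes over 67 s, if anything falls off the work surface, if the arm or the gripper's body presses on something with over 40 N, if the wrist force passes 120 N, or if a joint passes its speed limit or range.

ROBOT

A 6-joint arm with a two-finger parallel gripper is mounted at the origin on the work surface. World frame = base frame: x ahead of the robot, y to its left, z up, the work surface at z = 0. Lengths are in mm, angles in rad, forces in N, time in s.
With the tool pointing down it reaches from about 425 to 950 mm from the base axis. Payload 3.5 kg.
Tool frame: the origin (TCP) lies midway between the tips of the shut fingers; the grasp point (between the pads) lies 19 mm behind it; z points along the fingers, y is the line along which they close (so a half turn about z gives the same grasp; the last joint's range is limited). The gripper opens to 85 mm and grips with 20 to 120 N. Pads are 22 mm wide; open, the fingers measure 114 mm over their backs; the gripper's body (76 mm by 85 mm) begins 54 mm behind the grasp point. The pads swing forward as they close: fully open they stand 13 mm farther back than shut.
Start: joints at [-1.259, 0.286, 1.577, -0, 1.279, -0.15], TCP at [300.773, -604.27, 231.325] pointing down, gripper open.
Joint ranges: [-2.77, 2.77], [-0.9, 2.22], [0.21, 2.48], [-1.53, 4.67], [0.24, 2.81], [-2.84, 2.84]. Speed limits (rad/s): [2.79, 2.79, 3.14, 3.14, 3.14, 3.14].

INTERFACE

Orientations are given as a rotation vector (axis times angle).
In Python, from workcell import robot, optics, finish_job gives the robot as it stands.
- The arm moves only by the tool send_rows, never from a script. Its argument "deltas" is a list of rows, each a list of 4 numbers: the shift along the tool's x, y, z each as a share of 1000 mm, from -1 to 1, then the turn about the tool's z as a share of 180 degrees, from -1 to 1. A call has 1 to 12 rows; each row is the pose to reach, as a shift and turn from the pose commanded when the call began, along the tool's axes at that moment, turning the shorter way round; what a row does not reach only later rows make up. A row lasts 1/8 s, in which the tool goes at most 62.5 mm and 10.7 degrees, less where a joint would pass 70% of its speed; a pose out of reach is approached as far as the arm can. A call with a number of a shift or a turn outside -1 to 1 is refused whole. A call with a gripper value outside its range is refused whole. "fingers" is the opening, from -1 (shut) to 1 (fully open), set as the call begins (left out, the last holds). The fingers move at their own pace and stop on an object; "grip_force" is the grip in N (left out, the last holds). Time passes only in rows, so rows that repeat a pose let the fingers close. It gives the time, the measured TCP pose, the force, the opening and the grip force at its end, in the units of the state.
- robot.state(): the state, without advancing time (a new reading comes with each control period).
- optics.get_image(name): name is "scene" or "top" or "wrist"; returns a dict with "color" (384x512x3 uint8, blue, green, red), "range_z" (384x512 float32, mm along the optical axis (not along the pixel's ray), 0 where there is no reading), "fx", "fy", "cx", "cy" (pixels), "eye" and "rotation" of the camera in the world; the wrist camera has in their place "T_tool_cam" (4x4, takes a point from camera to tool coordinates, whose origin is the TCP and whose axes are the flange's). Camera axes: x right, y up, looking along -z (the intrinsics and any distortion apply to the point x, -y, -z); pixel columns grow to the right and rows downward; lengths in mm; the calibration is good to about 2 mm. A picture is of the moment at which its call begins: read the wrist's pose just before it.
- finish_job(): hands the job in; it is judged then, once.
The state is a dict: "time": time; "qpos": joint angles; "dq": joint speeds; "effort": joint torques, N m; "tool_pos": TCP position; "eef_rot": TCP orientation; "ft_force": force on the tool from outside, world axes, zero at the start; "ft_torque": the same for the moment, N m; "grip_width": finger opening in mm; "grip_force": force on a finger pad.
Only numpy, scipy, OpenCV 4.12 (cv2) and the standard library are available. Lean on these libraries where they do the work, as an engineer would, in place of code of your own. Each camera call takes 0.05 s, during which the arm holds its last target. There are 200 camera calls.

## Working session

There is one attempt and no reset: what is moved stays moved. The work goes in short steps, Python scripts to look and compute and a tool call to move; the robot and the scene stay as the last step left them, time stands still between calls to the robot, and variables do not carry over. Pictures are saved under pics/ and viewed, at most 10 in all, crops included, and the job is handed in when it is done.

Besides the shell and the picture viewer there is one more tool, called as name([rows], argument=value, ...), one row to a line, values as JSON. send_rows: Moves the arm, as the interface text tells. Shift numbers are shares of 1000 mm and turn numbers shares of 180 degrees, none past 1 either way. Its arguments: {"type":"object","properties":{"deltas":{"type":"array","items":{"type":"array","items":{"type":"number"}}},"fingers":{"type":"number"},"grip_force":{"type":"number"}},"required":["deltas"]}

```bash
mkdir -p pics; ls
cat > h.py <<'E'
import numpy as np, cv2
from workcell import robot, optics, finish_job
from scipy.spatial.transform import Rotation as R
def cam(n):
    s=robot.state(); d=optics.get_image(n)
    if 'T_tool_cam' in d:
        T=np.eye(4);T[:3,:3]=R.from_rotvec(s['eef_rot']).as_matrix();T[:3,3]=s['tool_pos']
        W=T@np.array(d['T_tool_cam']); d['rotation']=W[:3,:3]; d['eye']=W[:3,3]
    d['rotation']=np.array(d['rotation']); d['eye']=np.array(d['eye'])
    return d
def cloud(d):
    h,w=d['range_z'].shape; u,v=np.meshgrid(np.arange(w),np.arange(h)); z=d['range_z']
    p=np.stack([(u-d['cx'])/d['fx']*z,-(v-d['cy'])/d['fy']*z,-z],-1)
    P=p@d['rotation'].T+d['eye']; P[z<=0]=np.nan; return P
def ray(d,u,v,z):
    r=d['rotation']@np.array([(u-d['cx'])/d['fx'],-(v-d['cy'])/d['fy'],-1.]); return d['eye']+r*(z-d['eye'][2])/r[2]
E
python3 - <<'E'
from h import *
s=robot.state(); print({k:np.round(v,3) for k,v in s.items()})
ims=[]
for n in ['scene','top','wrist']:
    d=cam(n); print(n,d['fx'],d['fy'],d['cx'],d['cy'],np.round(d['eye']),np.round(d['rotation'],2).tolist(),[k for k in d],(d['range_z']>0).mean())
    cv2.imwrite(f'pics/{n}0.png',cv2.resize(d['color'],(780,585),interpolation=cv2.INTER_CUBIC))
E
```

```text
pics
{'time': np.float64(0.0), 'qpos': array([-1.259,  0.287,  1.578,  0.   ,  1.279, -0.15 ]), 'dq': array([-0.002, -0.001, -0.001, -0.001,  0.   ,  0.001]), 'effort': array([-1.0000e-03, -4.0599e+01, -2.9262e+01, -0.0000e+00,  6.0000e-03,
       -0.0000e+00]), 'tool_pos': array([ 300.554, -603.658,  229.929]), 'eef_rot': array([-3.056, -0.718,  0.   ]), 'ft_force': array([-0.006,  0.43 , -0.639]), 'ft_torque': array([-0.011,  0.01 , -0.019]), 'grip_force': np.float64(0.0), 'grip_width': np.float64(85.415)}
scene 496.80387195566965 496.80387195566965 250.97465613890952 198.00286315667273 [1411. -904.  972.] [0.9, 0.34, 0.67] ['color', 'range_z', 'fx', 'fy', 'cx', 'cy', 'eye', 'rotation'] 0.99053955078125
top 474.62588655030237 474.62588655030237 249.81634075333133 193.55321997792956 [ 459.  -45. 1444.] [0.11, -0.1, -1.56] ['color', 'range_z', 'fx', 'fy', 'cx', 'cy', 'eye', 'rotation'] 0.9962158203125
wrist 267.24432796060404 267.24432796060404 257.02508151420903 192.71722247521322 [ 368. -571.  372.] [[0.45, 0.86, 0.26], [-0.9, 0.43, 0.13], [-0.0, -0.29, 0.96]] ['color', 'range_z', 'fx', 'fy', 'cx', 'cy', 'T_tool_cam', 'rotation', 'eye'] 0.9962056477864584
```

```bash
sed -i "s/d\['rotation'\]=np.array(d\['rotation'\]);/r=np.array(d['rotation']); d['rotation']=r if r.ndim==2 else R.from_rotvec(r).as_matrix();/" h.py
```

```text
(no output)
```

View pics/top0.png

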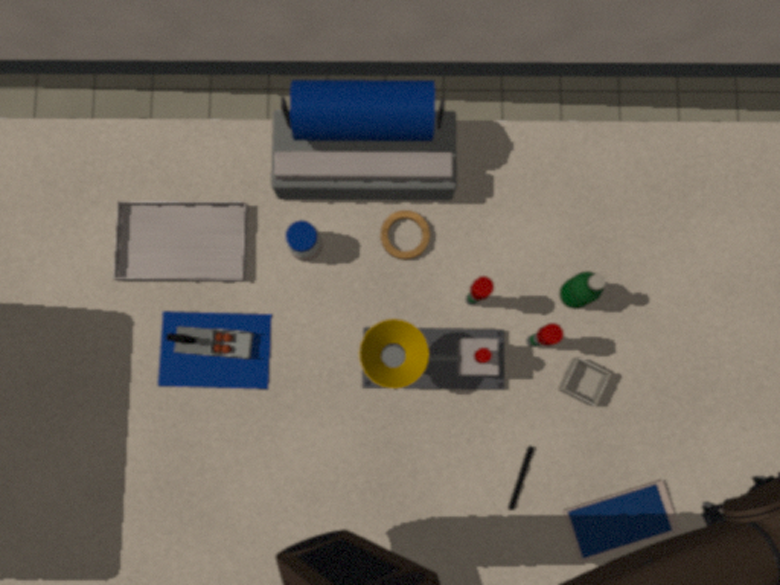

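View pics/scene0.png

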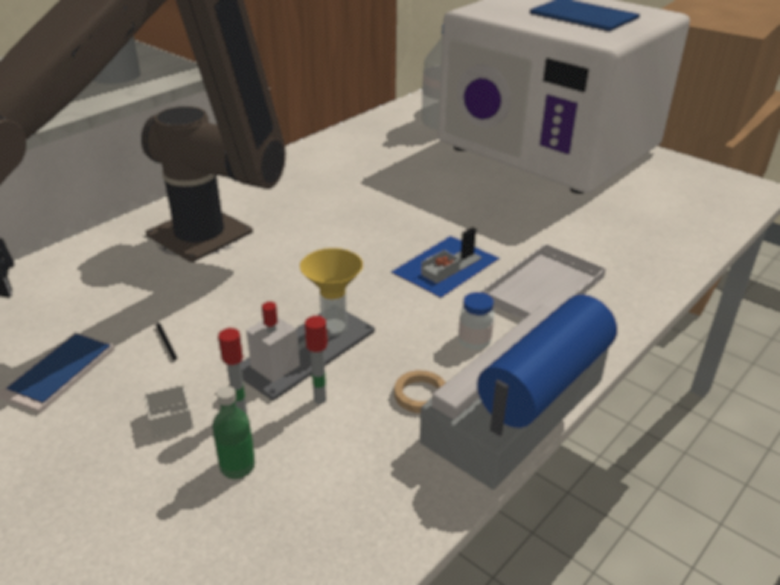

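Run:
```python
from h import *
for n in ['top','scene']:
    d=cam(n); P=cloud(d); hsv=cv2.cvtColor(d['color'],cv2.COLOR_BGR2HSV); H,S,V=[hsv[...,i].astype(int) for i in range(3)]
    M={'red':((H<6)|(H>174))&(S>180)&(V>80),'yel':(H>20)&(H<32)&(S>150)&(V>70),'blue':(H>105)&(H<125)&(S>150),'blk':(V<45),'terra':(H<14)&(S>90)&(S<190)&(V>70)}
    for k,m in M.items():
        nc,L,st,c=cv2.connectedComponentsWithStats(m.astype(np.uint8))
        for i in range(1,nc):
            if st[i,4]<15 or st[i,4]>9000: continue
            q=P[L==i]; q=q[np.isfinite(q[:,0])]; 
            if len(q)<5: continue
            zt=np.percentile(q[:,2],97); t=q[q[:,2]>zt-8]
            if q[:,0].min()<250 and k!='red' or q[:,0].max()>1000: continue
            print(n,k,np.round(c[i]*780/512).astype(int),st[i,4],'ztop',zt.round(),'topmean',t.mean(0).round(),'min',np.percentile(q,3,0).round(),'max',np.percentile(q,97,0).round())
    if n=='top':
        print('autoclave?',P[300,40].round(),P[230,40].round(),P[360,40].round())
        m=M['yel']; (x,y),r=cv2.minEnclosingCircle(np.argwhere(m)[:,::-1].astype(np.float32)); print('rim',ray(d,x,y,170),r*(1444-170)/d['fx'])
        # block top
        q=P.reshape(-1,3); q=q[(abs(q[:,2]-105)<8)&(abs(q[:,0]-500)<120)&(abs(q[:,1]+230)<120)]; print('block',q.mean(0),cv2.minAreaRect(q[:,:2].astype(np.float32)))
        b=M['blue']; nc,L,st,c=cv2.connectedComponentsWithStats(b.astype(np.uint8)); l=L[250,115]
        i=max([i for i in range(1,nc) if st[i,0]<150],key=lambda i:st[i,4]); pts=np.array([ray(d,u,v,3)[:2] for v,u in np.argwhere(L==i)],np.float32); print('pad',cv2.minAreaRect(pts))
    cv2.imwrite(f'pics/{n}_c.png',cv2.resize(d['color'][190:270,90:360] if n=='top' else d['color'][140:270,130:340],None,fx=2.9,fy=2.9,interpolation=cv2.INTER_CUBIC))
```

```text
top red [481 287] 136 ztop 187.0 topmean [ 647. -214.  183.] min [ 631. -229.  168.] max [ 661. -198.  187.]
top red [550 334] 161 ztop 188.0 topmean [ 565. -334.  183.] min [ 551. -348.  158.] max [ 579. -317.  188.]
top red [483 355] 69 ztop 164.0 topmean [ 528. -216.  159.] min [ 517. -228.  155.] max [ 539. -204.  164.]
top yel [394 353] 1408 ztop 170.0 topmean [529. -61. 166.] min [ 476. -114.  120.] max [583.  -7. 170.]
top blue [301 236] 275 ztop 104.0 topmean [754. 117. 100.] min [730.  93.  94.] max [778. 140. 104.]
top blue [216 353] 2329 ztop 9.0 topmean [535. 293.   5.] min [475. 194.  -3.] max [612. 398.   9.]
top blk [286 113] 29 ztop 188.0 topmean [976. 144. 187.] min [972. 143. 114.] max [985. 147. 188.]
top blk [439 118] 43 ztop 186.0 topmean [ 973. -143.  185.] min [ 970. -151.   87.] max [ 993. -140.  186.]
top blk [318 194] 84 ztop 67.0 topmean [852.  86.  65.] min [850.  44.  18.] max [854. 137.  67.]
top blk [371 194] 17 ztop 60.0 topmean [852. -10.  60.] min [851. -27.  25.] max [853.   2.  60.]
top blk [182 338] 78 ztop 81.0 topmean [561. 351.  77.] min [555. 
[... 2061 characters left out ...]
 min [562. 328.  15.] max [571. 364.  76.]
scene blk [  3 267] 154 ztop 334.0 topmean [ 283. -543.  333.] min [ 269. -565.  252.] max [ 293. -536.  334.]
scene blk [166 342] 24 ztop 13.0 topmean [ 308. -313.   10.] min [ 258. -329.    7.] max [ 354. -295.   13.]
scene terra [442 260] 44 ztop 33.0 topmean [552. 267.  29.] min [534. 256.  18.] max [569. 294.  33.]
scene terra [269 313] 132 ztop 160.0 topmean [ 531. -221.  157.] min [ 519. -234.  123.] max [ 543. -209.  160.]
scene terra [315 333] 311 ztop 183.0 topmean [ 650. -219.  181.] min [ 542. -236.   37.] max [667. -93. 183.]
scene terra [230 346] 305 ztop 183.0 topmean [ 568. -339.  181.] min [ 549. -356.  130.] max [ 584. -323.  183.]
```

View crop.

View pics/scene_c.png

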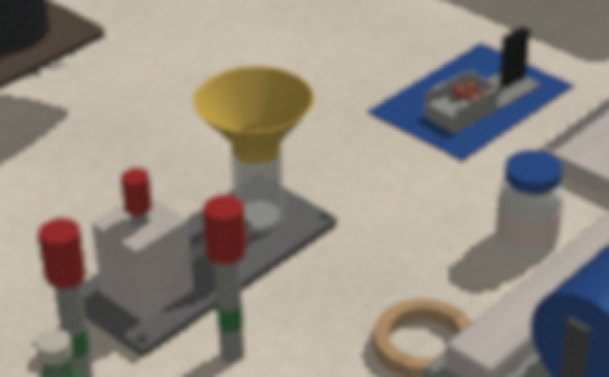

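```bash
cat >> h.py <<'E'
def rel(pos,head=None,s=None):
    "tool-frame shares to reach TCP pos, with tool x heading (deg)"
    s=s or robot.state(); M=R.from_rotvec(s['eef_rot']).as_matrix()
    t=M.T@(np.array(pos)-s['tool_pos'])/1000; h=np.degrees(np.arctan2(M[1,0],M[0,0]))
    dt=0 if head is None else -(((head-h)+180)%360-180)/180
    return np.round(np.r_[t,dt],4), h
E
python3 -c "
from h import *
print(rel([560,330,290],90)); print(rel([430,-137,290],60)); print(np.array(cam('wrist')['T_tool_cam']).round(2))"
```

```text
(array([ 0.6483, -0.7207, -0.0584, -0.353 ]), np.float64(26.456633095190803))
(array([ 0.3238, -0.3605, -0.0589, -0.1864]), np.float64(26.456633095190803))
[[   0.      0.96    0.29   74.52]
 [   1.     -0.      0.      0.31]
 [   0.      0.29   -0.96 -142.37]
 [   0.      0.      0.      1.  ]]
```

send_rows([
  [0, 0, -0.058, 0],
  [0.648, -0.721, -0.058, -0.353],
  [0.648, -0.721, -0.058, -0.353],
  [0.648, -0.721, -0.058, -0.353],
  [0.648, -0.721, -0.058, -0.353],
  [0.648, -0.721, -0.058, -0.353],
  [0.648, -0.721, -0.058, -0.353],
  [0.648, -0.721, -0.058, -0.353],
  [0.648, -0.721, -0.058, -0.353],
  [0.648, -0.721, -0.058, -0.353],
  [0.648, -0.721, -0.058, -0.353],
  [0.648, -0.721, -0.058, -0.353],
], fingers=1)

```text
time: 1.8
tool_pos: [484.6, 60.3, 289.7]
eef_rot: [2.221, 2.221, 0.001]
ft_force: [0.9, -0.1, 0.2]
grip_width: 85.4
grip_force: 0.0
```

```bash
python3 -c "
from h import *
s=robot.state();print(s['time'],s['tool_pos'],s['qpos'],rel([560,330,290],90),s['ft_force'])"
```

```text
1.8 [484.55889968  60.34941656 289.74609625] [-8.41397424e-02 -1.78743251e-01  1.95541213e+00 -1.70134323e-04
  1.36357696e+00 -8.41729882e-02] (array([ 2.696e-01,  7.550e-02, -2.000e-04,  0.000e+00]), np.float64(90.0038933443086)) [ 0.90541108 -0.0501032   0.24115844]
```

send_rows([
  [0.26, 0.076, 0.05, 0],
  [0.26, 0.076, 0.05, 0],
  [0.26, 0.076, 0.05, 0],
  [0.26, 0.076, 0.05, 0],
  [0.26, 0.076, 0.05, 0],
  [0.26, 0.076, 0.05, 0],
  [0.26, 0.076, 0.05, 0],
])

```text
time: 2.68
tool_pos: [560.3, 317.6, 239.4]
eef_rot: [2.222, 2.221, -0.001]
ft_force: [0.2, -0.6, 0.1]
grip_width: 85.8
grip_force: 0.0
```

Run:
```python
from h import *
s=robot.state();print(s['time'],s['tool_pos'],s['dq'].round(3))
d=cam('wrist');P=cloud(d);np.savez('w1.npz',c=d['color'],P=P)
cv2.imwrite('pics/w1.png',cv2.resize(d['color'],None,fx=1.5,fy=1.5))
q=P.reshape(-1,3); V=d['color'].max(-1).reshape(-1)
m=(q[:,2]>50)&(q[:,2]<90)&(V<60)&(abs(q[:,0]-560)<60)&(abs(q[:,1]-350)<60)
t=q[m]; print('handle',m.sum(),t.mean(0),np.percentile(t,[3,97],0),cv2.minAreaRect(t[t[:,2]>70][:,:2].astype(np.float32)))
m=(q[:,2]>9)&(q[:,2]<90)&(abs(q[:,0]-555)<60)&(abs(q[:,1]-300)<120); t=q[m]; print('scoop',cv2.minAreaRect(t[:,:2].astype(np.float32)),t[:,2].max())
print([ (a, np.round(np.median(q[(abs(q[:,2]-0)<15)],0))) for a in [0]])
```

```text
2.675 [560.28537046 317.6064558  239.41145223] [-0.015 -0.016  0.005  0.003 -0.002  0.001]
handle 361 [560.38720125 353.5900277   76.9154614 ] [[554.24050114 334.43043297  70.08772873]
 [565.62659732 371.97733199  78.83725264]] ((560.3564453125, 352.3564758300781), (39.62754821777344, 11.5479736328125), 85.61944580078125)
scoop ((556.4305419921875, 297.3886413574219), (149.96871948242188, 51.980552673339844), 85.26293182373047) 79.42410092141392
[(0, array([537., 343.,   0.]))]
```

View pics/w1.png

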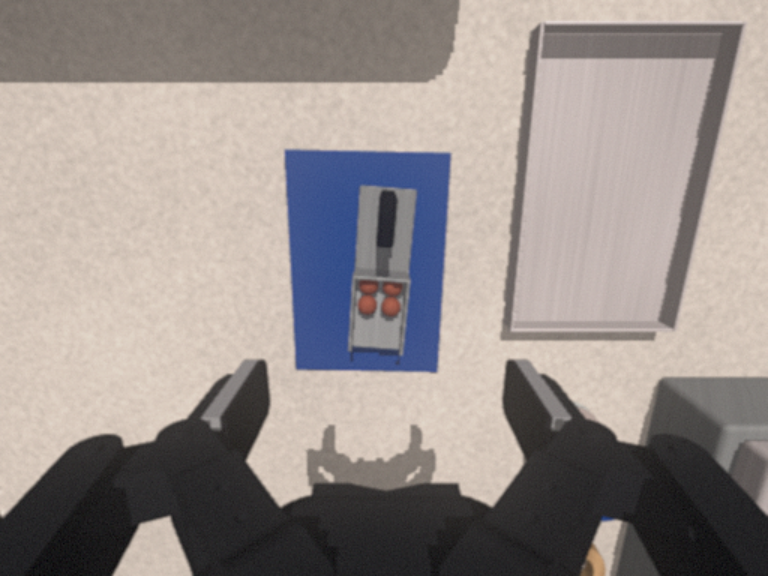

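```bash
python3 -c "
from h import *
print(rel([560.4,352.3,39],85.5))"
```

```text
(array([ 3.510e-02, -1.000e-04,  2.007e-01,  2.470e-02]), np.float64(89.94658319502291))
```

send_rows([
  [0.035, 0, 0.06, 0.025],
  [0.035, 0, 0.11, 0.025],
  [0.035, 0, 0.15, 0.025],
  [0.035, 0, 0.18, 0.025],
  [0.035, 0, 0.2, 0.025],
  [0.035, 0, 0.2, 0.025],
])

```text
time: 3.48
tool_pos: [559.7, 352.1, 38.2]
eef_rot: [-2.307, -2.131, 0.004]
ft_force: [0.8, 0.3, 0.9]
grip_width: 85.2
grip_force: 0.0
```

send_rows([
  [0, 0, 0, 0],
  [0, 0, 0, 0],
  [0, 0, 0, 0],
  [0, 0, 0, 0],
  [0, 0, 0, 0],
  [0, 0, 0, 0],
], fingers=-1, grip_force=100)

```text
time: 4.22
tool_pos: [560.9, 353.6, 40.1]
eef_rot: [2.307, 2.132, 0.002]
ft_force: [0.2, 0.1, 3.8]
grip_width: 12.8
grip_force: 97.8
```

send_rows([
  [0, 0, -0.005, 0],
  [0, 0, -0.015, 0],
  [0, 0, -0.03, 0],
  [0, 0, -0.05, 0],
  [0, 0, -0.05, 0],
])

```text
time: 4.85
tool_pos: [562.3, 354.2, 93.0]
eef_rot: [2.305, 2.131, 0.009]
ft_force: [1.1, 0.4, -2.2]
grip_width: 12.8
grip_force: 97.5
```

```bash
cat > sc.py <<'E'
from h import *
# scoop pitch from scene-camera cloud near the tool
def look(name,n='scene',save=None):
    s=robot.state(); d=cam(n)
    if save:
        u0,v0,u1,v1=save; cv2.imwrite(f'pics/{name}.png',cv2.resize(d['color'][v0:v1,u0:u1],None,fx=3,fy=3,interpolation=cv2.INTER_CUBIC))
    return s,d,cloud(d)
E
python3 - <<'E'
from sc import *
s,d,P=look('lift','scene',(230,110,430,230)); print(s['time'],s['tool_pos'],s['ft_force'],s['ft_torque'],s['grip_width'])
E
```

```text
4.85 [562.34736902 354.15928693  93.04782084] [ 1.13944358  0.41674191 -2.18210608] [ 0.09344776 -0.00336888 -0.00115393] 12.75631422370794
```

View pics/lift.png

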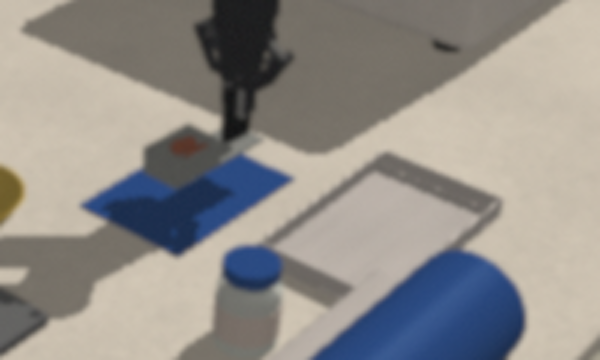

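```bash
python3 -c "
from h import *
s=robot.state(); s['tool_pos']=np.array([560.6,353.0,90])
print(rel([560.6,353,271],90,s));print(rel([530,20,271],90,s))"
```

```text
(array([ 0.0003,  0.0006, -0.181 , -0.025 ]), np.float64(85.49770807418534))
(array([-0.3341, -0.0038, -0.1816, -0.025 ]), np.float64(85.49770807418534))
```

send_rows([
  [0, 0, -0.015, 0],
  [0, 0, -0.04, 0],
  [0, 0, -0.07, -0.005],
  [-0.005, 0, -0.1, -0.01],
  [-0.015, 0, -0.13, -0.015],
  [-0.03, 0, -0.155, -0.02],
  [-0.05, -0.001, -0.17, -0.025],
  [-0.075, -0.001, -0.178, -0.025],
  [-0.1, -0.001, -0.181, -0.025],
  [-0.125, -0.002, -0.181, -0.025],
  [-0.15, -0.002, -0.181, -0.025],
  [-0.175, -0.002, -0.181, -0.025],
])

```text
time: 6.4
tool_pos: [543.9, 177.3, 269.6]
eef_rot: [-2.222, -2.22, 0.002]
ft_force: [0.6, -0.6, -2.5]
grip_width: 13.2
grip_force: 97.5
```

```bash
python3 -c "
from h import *
s=robot.state(); print(s['tool_pos'],s['ft_torque'],s['grip_width'])
print(rel([530,20,271],90,s))"
```

```text
[543.87694558 177.34980108 269.61688369] [ 0.07158478  0.00857756 -0.00180983] 13.23647592446519
(array([-0.1574, -0.0138, -0.0013, -0.0002]), np.float64(89.95905617447386))
```

send_rows([
  [-0.02, -0.002, 0, 0],
  [-0.045, -0.004, 0, 0],
  [-0.07, -0.006, 0, 0],
  [-0.095, -0.009, -0.001, 0],
  [-0.118, -0.011, -0.001, 0],
  [-0.138, -0.013, -0.001, 0],
  [-0.15, -0.014, -0.001, 0],
  [-0.157, -0.014, -0.001, 0],
  [-0.157, -0.014, -0.001, 0],
])

```text
time: 7.52
tool_pos: [530.6, 21.8, 271.3]
eef_rot: [-2.222, -2.221, -0.0]
ft_force: [-0.6, 1.0, -2.1]
grip_width: 12.7
grip_force: 97.5
```

Run:
```python
from sc import *
s,d,P=look('over','scene',(160,70,330,210)); print(s['time'],s['tool_pos'],s['ft_force'],s['ft_torque'],s['grip_width'])
d=cam('top'); P=cloud(d); q=P.reshape(-1,3); m=(q[:,2]>215)&(q[:,2]<275)&(q[:,1]<0)&(q[:,1]>-150)&(abs(q[:,0]-530)<70); t=q[m]; print(len(t),np.percentile(t,[2,50,98],0), cv2.minAreaRect(t[:,:2].astype(np.float32)))
```

```text
7.525 [530.62501083  21.83550326 271.25437507] [-0.64070397  1.01179368 -2.05721443] [ 0.11739036 -0.02954745 -0.01577548] 12.696510727738168
663 [[ 506.51955907 -104.55211916  237.50090823]
 [ 532.21307663  -66.93078405  253.55316986]
 [ 558.0098961   -29.38905568  269.12719235]] ((532.512451171875, -65.3837890625), (52.33588790893555, 82.1898193359375), 0.1856699436903)
```

View pics/over.png

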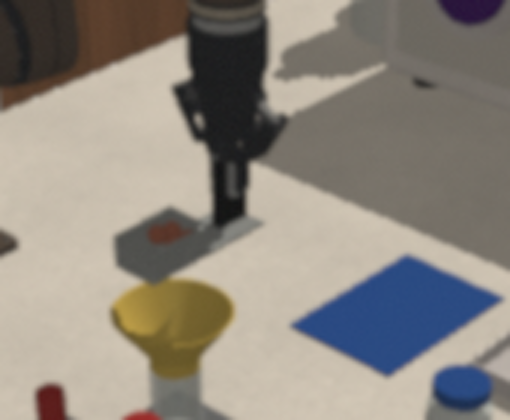

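send_rows([
  [-0.004, -0.0025, 0, 0],
  [-0.004, -0.0025, 0, 0],
], grip_force=60)

```text
time: 7.88
tool_pos: [528.0, 18.1, 271.3]
eef_rot: [-2.221, -2.222, 0.0]
ft_force: [0.2, -0.5, -2.5]
grip_width: 13.0
grip_force: 97.5
```

send_rows([
  [0, 0, 0, 0],
  [0, 0, 0, 0],
], grip_force=40)

```text
time: 8.12
tool_pos: [528.2, 18.1, 271.3]
eef_rot: [-2.221, -2.222, -0.0]
ft_force: [-0.6, -0.0, -2.0]
grip_width: 12.7
grip_force: 97.5
```

```bash
cat >> sc.py <<'E'
def pitch():
    s=robot.state(); d=cam('top'); q=cloud(d).reshape(-1,3); x0=s['tool_pos'][0]; y0=s['tool_pos'][1]
    m=(abs(q[:,0]-x0)<35)&(q[:,1]<y0-25)&(q[:,1]>y0-150)&(q[:,2]>177); t=q[m]
    if len(t)<30: print('few',len(t)); return
    # side-wall tops / floor: highest points per y-slice
    ys=np.arange(t[:,1].min(),t[:,1].max(),6); a=np.array([[y,np.percentile(t[abs(t[:,1]-y)<4][:,2],90)] for y in ys if (abs(t[:,1]-y)<4).sum()>3])
    k=np.polyfit(a[:,0],a[:,1],1); hsv=cv2.cvtColor(d['color'],cv2.COLOR_BGR2HSV).reshape(-1,3)
    b=m&(hsv[:,0]<14)&(hsv[:,1]>90)
    print(s['time'],'len',len(t),'y',t[:,1].min().round(),t[:,1].max().round(),'z',t[:,2].min().round(),t[:,2].max().round(),'tilt deg',np.degrees(np.arctan(k[0])).round(1),'ballpix',b.sum(),s['tool_pos'].round(1),s['grip_force'])
E
python3 -c "
from sc import *
pitch()"
```

```text
8.125 len 1247 y -110.0 -7.0 z 234.0 571.0 tilt deg 75.5 ballpix 311 [528.2  18.1 271.3] 97.49543309211731
```

send_rows([
  [0, 0, 0, 0],
], grip_force=40, fingers=-1)

```text
time: 8.3
tool_pos: [528.2, 18.0, 271.3]
eef_rot: [2.221, 2.221, 0.0]
ft_force: [0.7, -0.7, -2.1]
grip_width: 13.3
grip_force: 97.5
```

```bash
sed -i 's/q\[:,2\]>177)/q[:,2]>177)\&(q[:,2]<285)/' sc.py; python3 -c "
from sc import *
pitch()"
```

```text
8.3 len 657 y -110.0 -32.0 z 233.0 272.0 tilt deg 0.9 ballpix 171 [528.2  18.  271.3] 97.48892426490784
```

send_rows([
  [0, 0, 0, 0],
], grip_force=20, fingers=-0.8)

```text
time: 8.48
tool_pos: [528.1, 18.0, 271.3]
eef_rot: [-2.221, -2.221, 0.0]
ft_force: [0.8, 0.2, -2.2]
grip_width: 12.9
grip_force: 97.5
```

send_rows([
  [0, 0, 0, 0],
], fingers=-0.75)

```text
time: 8.6
tool_pos: [528.2, 18.0, 271.3]
eef_rot: [-2.221, -2.221, -0.0]
ft_force: [0.9, -0.5, -1.4]
grip_width: 12.9
grip_force: 97.5
```

send_rows([
  [0.01, 0, 0, 0],
  [0.01, 0, 0.015, 0],
  [0.01, 0, 0.03, 0],
  [0.01, 0, 0.045, 0],
  [0.01, 0, 0.055, 0],
  [0.01, 0, 0.059, 0],
  [0.01, 0, 0.059, 0],
])

```text
time: 9.48
tool_pos: [528.2, 27.9, 212.2]
eef_rot: [-2.221, -2.221, 0.0]
ft_force: [-0.5, -1.0, -1.4]
grip_width: 12.8
grip_force: 97.5
```

send_rows([
  [0, 0, 0, 0],
], fingers=-0.71)

```text
time: 9.6
tool_pos: [528.6, 27.9, 213.1]
eef_rot: [2.221, 2.221, 0.001]
ft_force: [-0.0, 0.2, -2.1]
grip_width: 12.8
grip_force: 97.5
```

send_rows([
  [0, 0, 0, 0],
], fingers=-0.7)

```text
time: 9.72
tool_pos: [528.5, 27.9, 213.0]
eef_rot: [2.221, 2.221, 0.001]
ft_force: [-0.3, 0.2, -3.2]
grip_width: 13.2
grip_force: 77.2
```

```bash
python3 -c "
from sc import *
pitch()
look('low','scene',(160,70,330,210))"
```

```text
9.725 len 607 y -100.0 -21.0 z 177.0 217.0 tilt deg -3.8 ballpix 158 [528.5  27.9 213. ] 77.17036485671997
```

View pics/low.png

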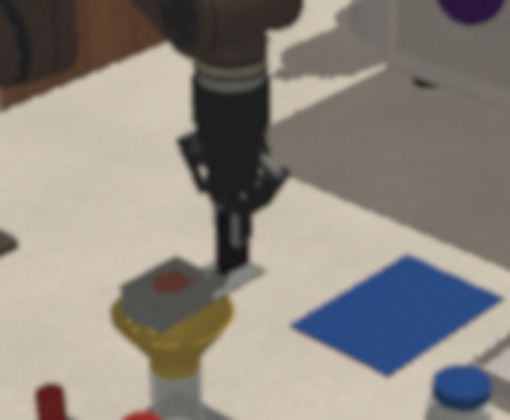

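send_rows([
  [0, 0, 0, 0],
], fingers=-0.697)

```text
time: 9.95
tool_pos: [528.2, 28.0, 212.5]
eef_rot: [2.221, 2.221, 0.0]
ft_force: [0.4, 0.5, -1.5]
grip_width: 13.4
grip_force: 68.9
```

send_rows([
  [0, 0, 0, 0],
], fingers=-0.694)

```text
time: 10.07
tool_pos: [528.2, 28.0, 212.4]
eef_rot: [2.221, 2.221, 0.0]
ft_force: [0.3, -0.7, -1.9]
grip_width: 13.2
grip_force: 60.6
```

send_rows([
  [0, 0, 0, 0],
], fingers=-0.688)

```text
time: 10.2
tool_pos: [528.1, 27.9, 212.3]
eef_rot: [-2.221, -2.221, 0.0]
ft_force: [0.1, -0.1, -1.6]
grip_width: 13.3
grip_force: 44.0
```

send_rows([
  [0, 0, 0, 0],
], fingers=-0.684)

```text
time: 10.32
tool_pos: [528.1, 28.0, 212.3]
eef_rot: [-2.221, -2.221, 0.0]
ft_force: [-0.3, 0.5, -1.2]
grip_width: 13.5
grip_force: 32.9
```

```bash
python3 -c "
from sc import *
pitch()"
```

```text
10.325 len 616 y -100.0 -18.0 z 178.0 216.0 tilt deg -5.6 ballpix 158 [528.1  28.  212.3] 32.87333965301514
```

send_rows([
  [0, 0, 0, 0],
], fingers=-0.68)

```text
time: 10.5
tool_pos: [528.1, 28.0, 212.3]
eef_rot: [-2.221, -2.221, 0.0]
ft_force: [-0.0, 0.1, -2.4]
grip_width: 13.8
grip_force: 21.7
```

```bash
python3 -c "
from sc import *
pitch()"
```

```text
10.5 len 616 y -100.0 -18.0 z 177.0 214.0 tilt deg -4.7 ballpix 158 [528.1  28.  212.3] 21.71069025993347
```

send_rows([
  [0, 0, 0, 0],
], fingers=-0.678)

```text
time: 10.68
tool_pos: [528.1, 28.0, 212.3]
eef_rot: [-2.221, -2.221, 0.0]
ft_force: [0.8, -0.3, -2.2]
grip_width: 13.7
grip_force: 16.1
```

```bash
python3 -c "
from sc import *
pitch()"
```

```text
10.675 len 617 y -100.0 -18.0 z 177.0 212.0 tilt deg -6.1 ballpix 162 [528.1  28.  212.3] 16.112154722213745
```

send_rows([
  [0, 0, -0.005, 0],
  [0, 0, -0.01, 0],
])

```text
time: 10.98
tool_pos: [528.3, 27.9, 222.8]
eef_rot: [2.221, 2.221, 0.0]
ft_force: [-0.3, 0.2, -1.9]
grip_width: 13.7
grip_force: 16.1
```

```bash
python3 -c "
from sc import *
pitch()"
```

```text
10.975 len 619 y -101.0 -18.0 z 182.0 224.0 tilt deg 5.9 ballpix 159 [528.3  27.9 222.8] 16.144993901252747
```

```bash
cat >> sc.py <<'E'
def tilt():
    s=robot.state(); d=cam('top'); q=cloud(d).reshape(-1,3); x0,y0,z0=s['tool_pos']
    S=cv2.cvtColor(d['color'],cv2.COLOR_BGR2HSV).reshape(-1,3)
    r=(abs(q[:,0]-x0)<40)&(q[:,1]<y0-5)&(q[:,1]>y0-150)&(q[:,2]>60)&(q[:,2]<z0+20)
    m=r&(S[:,1]<70); t=q[m]; b=r&(S[:,0]<14)&(S[:,1]>90)
    o=[(int(y-y0),len(k),*np.percentile(k[:,2]-z0,[10,90]).round(0)) for y in np.arange(y0-140,y0-5,15) for k in [t[abs(t[:,1]-y)<7.5]] if len(k)>3]
    print(round(s['time'],2),s['tool_pos'].round(1),'gf',s['grip_force'].round(1),'F',s['ft_force'].round(1)); print(o); print('balls',b.sum(),q[b].mean(0).round() if b.any() else '')
E
python3 -c "
from sc import *
tilt()"
```

```text
Traceback (most recent call last):
  File "sc.py", line 23, in tilt
    print(round(s['time'],2),s['tool_pos'].round(1),'gf',s['grip_force'].round(1),'F',s['ft_force'].round(1)); print(o); print('balls',b.sum(),q[b].mean(0).round() if b.any() else '')
                                                         ^^^^^^^^^^^^^^^^^^^^^
AttributeError: 'float' object has no attribute 'round'
```

send_rows([
  [0, 0, 0, 0],
], fingers=-0.6765)

```text
time: 11.2
tool_pos: [528.2, 28.0, 222.5]
eef_rot: [2.221, 2.221, 0.0]
ft_force: [0.4, 0.0, -2.3]
grip_width: 14.0
grip_force: 12.0
```

```bash
python3 -c "
from sc import *
tilt()"
```

```text
Traceback (most recent call last):
  File "sc.py", line 23, in tilt
    print(round(s['time'],2),s['tool_pos'].round(1),'gf',s['grip_force'].round(1),'F',s['ft_force'].round(1)); print(o); print('balls',b.sum(),q[b].mean(0).round() if b.any() else '')
                                                         ^^^^^^^^^^^^^^^^^^^^^
AttributeError: 'float' object has no attribute 'round'
```

```bash
sed -i "s/s\['grip_force'\].round(1)/round(float(s['grip_force']),1)/" sc.py; python3 -c "
from sc import *
tilt()"
```

```text
11.25 [528.1  28.  222.3] gf 12.0 F [ 0.2 -0.2 -1.7]
[(-125, 79, np.float64(-21.0), np.float64(-12.0)), (-110, 120, np.float64(-24.0), np.float64(-11.0)), (-95, 74, np.float64(-27.0), np.float64(-13.0)), (-80, 35, np.float64(-30.0), np.float64(-6.0)), (-65, 30, np.float64(-34.0), np.float64(-4.0)), (-50, 60, np.float64(-35.0), np.float64(-2.0))]
balls 163 [527. -49. 210.]
```

send_rows([
  [0, 0, 0, 0],
], fingers=-0.6755)

```text
time: 11.42
tool_pos: [528.0, 28.0, 222.1]
eef_rot: [-2.221, -2.221, 0.0]
ft_force: [0.4, 0.6, -2.4]
grip_width: 14.1
grip_force: 9.1
```

```bash
python3 -c "
from sc import *
tilt()"
```

```text
11.43 [528.   28.  222.1] gf 9.1 F [ 0.4  0.6 -2.4]
[(-125, 78, np.float64(-20.0), np.float64(-11.0)), (-110, 116, np.float64(-25.0), np.float64(-14.0)), (-95, 74, np.float64(-27.0), np.float64(-11.0)), (-80, 34, np.float64(-30.0), np.float64(-6.0)), (-65, 35, np.float64(-34.0), np.float64(-5.0)), (-50, 59, np.float64(-36.0), np.float64(-2.0))]
balls 161 [527. -49. 209.]
```

send_rows([
  [0, 0, 0, 0],
], fingers=-0.6748)

```text
time: 11.6
tool_pos: [528.1, 27.9, 222.3]
eef_rot: [2.221, 2.221, -0.0]
ft_force: [-0.7, 0.4, -2.1]
grip_width: 13.8
grip_force: 7.2
```

```bash
python3 -c "
from sc import *
tilt()"
```

```text
11.6 [528.1  27.9 222.3] gf 7.2 F [-0.7  0.4 -2.1]
[(-125, 40, np.float64(-33.0), np.float64(-25.0)), (-110, 114, np.float64(-33.0), np.float64(-20.0)), (-95, 93, np.float64(-35.0), np.float64(-19.0)), (-80, 33, np.float64(-36.0), np.float64(-12.0)), (-65, 38, np.float64(-37.0), np.float64(-10.0)), (-50, 44, np.float64(-38.0), np.float64(-8.0))]
balls 159 [528. -45. 202.]
```

send_rows([
  [0, 0, 0, 0],
], fingers=-0.6742)

```text
time: 11.78
tool_pos: [528.2, 27.9, 222.5]
eef_rot: [2.221, 2.221, -0.0]
ft_force: [-0.3, -0.1, -1.8]
grip_width: 14.0
grip_force: 5.5
```

```bash
python3 -c "
from sc import *
tilt()"
```

```text
11.78 [528.2  27.9 222.5] gf 5.5 F [-0.3 -0.1 -1.8]
[(-110, 39, np.float64(-61.0), np.float64(-53.0)), (-95, 115, np.float64(-60.0), np.float64(-45.0)), (-80, 75, np.float64(-58.0), np.float64(-45.0)), (-65, 34, np.float64(-55.0), np.float64(-34.0)), (-50, 18, np.float64(-53.0), np.float64(-22.0))]
balls 117 [527. -36. 185.]
```

send_rows([
  [0, 0, -0.006, 0],
  [0, 0, -0.012, 0],
  [0, 0, -0.018, 0],
  [0, 0, -0.024, 0],
])

```text
time: 12.32
tool_pos: [528.3, 27.9, 247.0]
eef_rot: [2.221, 2.221, 0.001]
ft_force: [-0.7, 0.5, -1.8]
grip_width: 13.9
grip_force: 5.3
```

```bash
python3 -c "
from sc import *
tilt()"
```

```text
12.32 [528.3  27.9 247. ] gf 5.3 F [-0.7  0.5 -1.8]
[(-95, 33, np.float64(-82.0), np.float64(-74.0)), (-80, 96, np.float64(-79.0), np.float64(-72.0)), (-65, 106, np.float64(-75.0), np.float64(-65.0)), (-50, 64, np.float64(-70.0), np.float64(-55.0))]
balls 3 [540. -67. 119.]
```

send_rows([
  [0, 0, -0.008, 0],
  [0, 0, -0.016, 0],
  [0, 0, -0.024, 0],
  [0, 0, -0.032, 0],
  [0, 0, -0.04, 0],
])

```text
time: 13.0
tool_pos: [528.2, 27.9, 286.9]
eef_rot: [2.221, 2.221, 0.0]
ft_force: [0.0, 1.3, -2.4]
grip_width: 14.0
grip_force: 5.3
```

```bash
python3 -c "
from sc import *
tilt()
d=cam('top'); d2=cam('scene')
a=cv2.resize(d['color'][190:270,90:340],None,fx=3,fy=3,interpolation=cv2.INTER_CUBIC); b=cv2.resize(d2['color'][90:240,150:350],None,fx=2.2,fy=2.2,interpolation=cv2.INTER_CUBIC)
c=np.zeros((a.shape[0]+b.shape[0],a.shape[1],3),np.uint8); c[:a.shape[0]]=a; c[a.shape[0]:,:b.shape[1]]=b; cv2.imwrite('pics/poured.png',c)"
```

```text
13.0 [528.2  27.9 286.9] gf 5.3 F [ 0.   1.3 -2.4]
[(-95, 37, np.float64(-82.0), np.float64(-74.0)), (-80, 104, np.float64(-79.0), np.float64(-69.0)), (-65, 110, np.float64(-74.0), np.float64(-64.0)), (-50, 77, np.float64(-70.0), np.float64(-46.0))]
balls 0
```

View pics/poured.png

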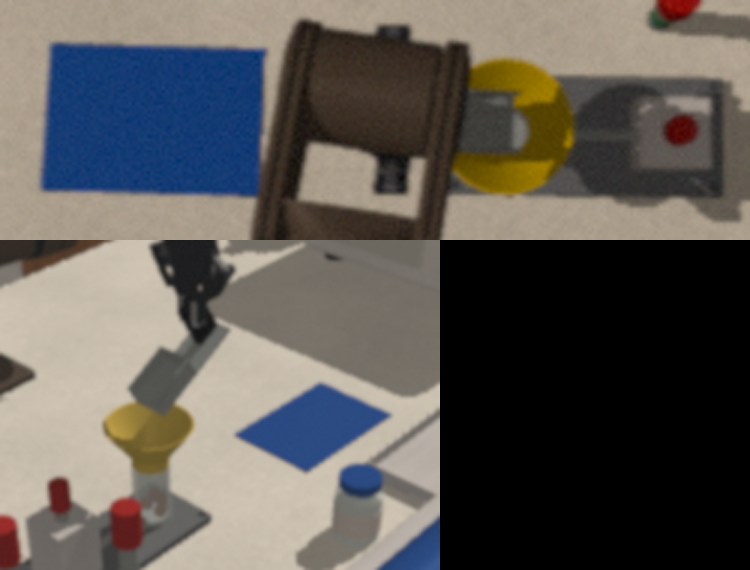

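send_rows([
  [0, 0, 0, 0],
  [0, 0, -0.01, 0],
  [0.03, 0, -0.015, 0],
  [0.06, 0.003, -0.015, 0],
  [0.1, 0.006, -0.015, 0],
  [0.14, 0.009, -0.015, 0],
  [0.18, 0.012, -0.015, 0],
  [0.22, 0.015, -0.015, 0],
  [0.26, 0.017, -0.015, 0],
  [0.29, 0.017, -0.015, 0],
  [0.315, 0.017, -0.015, 0],
  [0.324, 0.017, -0.015, 0],
], fingers=-0.69, grip_force=60)

```text
time: 14.65
tool_pos: [545.0, 353.1, 301.4]
eef_rot: [2.22, 2.223, -0.0]
ft_force: [0.3, -0.5, -1.9]
grip_width: 13.6
grip_force: 23.1
```

```bash
python3 -c "
from sc import *
tilt()
d=cam('top'); d2=cam('scene')
a=cv2.resize(d['color'][180:280,70:340],None,fx=2.8,fy=2.8,interpolation=cv2.INTER_CUBIC); b=cv2.resize(d2['color'][80:230,180:400],None,fx=2,fy=2,interpolation=cv2.INTER_CUBIC)
c=np.zeros((a.shape[0]+b.shape[0],a.shape[1],3),np.uint8); c[:a.shape[0]]=a; c[a.shape[0]:,:b.shape[1]]=b; cv2.imwrite('pics/back.png',c)"
```

```text
14.65 [545.  353.1 301.4] gf 23.1 F [ 0.3 -0.5 -1.9]
[(-95, 40, np.float64(-80.0), np.float64(-65.0)), (-80, 126, np.float64(-78.0), np.float64(-61.0)), (-65, 133, np.float64(-73.0), np.float64(-53.0)), (-50, 129, np.float64(-69.0), np.float64(-43.0)), (-35, 168, np.float64(-65.0), np.float64(-31.0)), (-20, 93, np.float64(-58.0), np.float64(-45.0))]
balls 0
```

View pics/back.png

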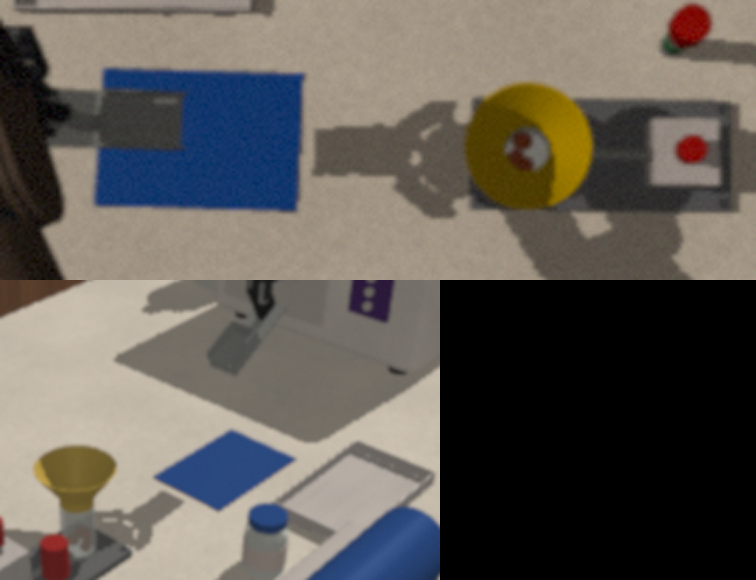

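send_rows([
  [0, 0, 0.03, 0],
  [0, 0, 0.08, 0],
  [0, 0, 0.13, 0],
  [0, 0, 0.17, 0],
  [0, 0, 0.19, 0],
  [0, 0, 0.2, 0],
  [0, 0, 0.208, 0],
  [0, 0, 0.216, 0],
  [0, 0, 0.224, 0],
  [0, 0, 0.232, 0],
  [0, 0, 0.238, 0],
  [0, 0, 0.244, 0],
])

```text
time: 16.3
tool_pos: [546.9, 352.9, 59.5]
eef_rot: [2.22, 2.221, 0.007]
ft_force: [0.8, 2.5, 3.7]
grip_width: 13.7
grip_force: 24.4
```

```bash
python3 -c "
from sc import *
tilt()"
```

```text
16.3 [546.9 352.9  59.5] gf 24.4 F [0.8 2.5 3.7]
[(-20, 4, np.float64(10.0), np.float64(20.0))]
balls 0
```

send_rows([
  [0, 0, 0.005, 0],
  [0, 0, 0.01, 0],
  [0, 0, 0.014, 0],
  [0, 0, 0.014, 0],
])

```text
time: 16.85
tool_pos: [544.5, 351.3, 42.1]
eef_rot: [-2.221, -2.221, 0.004]
ft_force: [0.9, 0.7, -0.9]
grip_width: 13.3
grip_force: 24.1
```

```bash
sed -i "s/q\[:,2\]>60)/q[:,2]>8)/" sc.py; python3 -c "
from sc import *
tilt()"
```

```text
16.85 [544.5 351.3  42.1] gf 24.1 F [ 0.9  0.7 -0.9]
[(-125, 61, np.float64(-23.0), np.float64(-15.0)), (-110, 78, np.float64(-25.0), np.float64(-12.0)), (-95, 84, np.float64(-29.0), np.float64(-12.0)), (-80, 76, np.float64(-31.0), np.float64(-9.0)), (-65, 69, np.float64(-33.0), np.float64(-8.0)), (-50, 61, np.float64(-32.0), np.float64(-5.0)), (-35, 32, np.float64(-34.0), np.float64(-30.0)), (-20, 41, np.float64(-34.0), np.float64(-12.0))]
balls 0
```

send_rows([
  [0, 0, 0.002, 0],
  [0, 0, 0.004, 0],
  [0, 0, 0.004, 0],
])

```text
time: 17.27
tool_pos: [544.8, 351.7, 41.3]
eef_rot: [-2.221, -2.221, 0.004]
ft_force: [-3.9, -0.8, 10.5]
grip_width: 13.3
grip_force: 25.7
```

send_rows([
  [0, 0, 0, 0],
  [0, 0, 0, 0],
  [0, 0, 0, 0],
  [0, 0, 0, 0],
], fingers=0)

```text
time: 17.77
tool_pos: [544.9, 351.8, 38.9]
eef_rot: [-2.221, -2.221, 0.001]
ft_force: [0.1, 0.7, 0.4]
grip_width: 43.0
grip_force: 0.0
```

send_rows([
  [0, 0, -0.02, 0],
  [0, 0, -0.06, 0],
  [0, 0, -0.12, 0],
  [0, 0, -0.18, 0],
  [-0.03, 0, -0.22, 0],
  [-0.08, -0.002, -0.25, 0],
  [-0.14, -0.004, -0.25, 0],
])

```text
time: 18.65
tool_pos: [542.5, 211.5, 295.5]
eef_rot: [2.215, 2.22, 0.013]
ft_force: [0.2, 0.0, 0.1]
grip_width: 42.4
grip_force: 0.0
```

Run:
```python
from sc import *
print(robot.state()['time'],rel([529,-218,240],90))
d=cam('top'); q=cloud(d).reshape(-1,3)
S=cv2.cvtColor(d['color'],cv2.COLOR_BGR2HSV).reshape(-1,3)
m=(q[:,2]<95)&(q[:,2]>7)&(S[:,1]<90)&(abs(q[:,0]-545)<60)&(q[:,1]>200)&(q[:,1]<385); t=q[m]
print('scoop',cv2.minAreaRect(t[:,:2].astype(np.float32)))
for y in range(230,390,15):
    k=t[abs(t[:,1]-y)<7]; 
    if len(k): print(y,np.percentile(k[:,2],[10,90]).round(),k[:,0].mean().round())
b=(S[:,0]<14)&(S[:,1]>90)&(S[:,2]>60); l=[q[b][abs(q[b][:,1]+60)<25]]; print('balls in tube px',len(l[0]))
```

```text
18.65 (array([-0.4296, -0.0149,  0.0546,  0.0006]), np.float64(90.11342604429937))
scoop ((546.23974609375, 295.7630920410156), (146.95338439941406, 48.54827117919922), 89.78999328613281)
230 [16. 29.] 547.0
245 [15. 27.] 547.0
260 [13. 20.] 555.0
320 [10. 10.] 522.0
335 [ 8. 13.] 524.0
350 [8. 8.] 525.0
365 [ 7. 11.] 526.0
balls in tube px 65
```

send_rows([
  [-0.04, -0.002, 0, 0],
  [-0.09, -0.004, 0, 0],
  [-0.14, -0.006, 0, 0],
  [-0.19, -0.007, 0, 0],
  [-0.24, -0.009, 0, 0],
  [-0.29, -0.011, 0, 0],
  [-0.33, -0.013, 0, 0],
  [-0.365, -0.014, 0, 0],
  [-0.385, -0.014, 0, 0],
  [-0.4, -0.015, 0.015, 0],
  [-0.4, -0.015, 0.03, 0],
  [-0.4, -0.015, 0.03, 0],
], fingers=0.5)

```text
time: 20.2
tool_pos: [525.0, -186.5, 256.4]
eef_rot: [-2.217, -2.219, 0.002]
ft_force: [-0.3, -0.5, 0.3]
grip_width: 64.1
grip_force: 0.0
```

Run:
```python
from sc import *
def meas(n):
    s=robot.state(); d=cam(n); P=cloud(d); q=P.reshape(-1,3); S=cv2.cvtColor(d['color'],cv2.COLOR_BGR2HSV).reshape(-1,3).astype(int)
    m=((S[:,0]<6)|(S[:,0]>174))&(S[:,1]>150)&(abs(q[:,0]-529)<40)&(abs(q[:,1]+217)<40)
    t=q[m&(q[:,2]>150)]; z=np.median(t[:,2]); c,r=cv2.minEnclosingCircle(t[abs(t[:,2]-z)<4][:,:2].astype(np.float32)); print(n,'knob n',len(t),'z',z.round(1),'c',np.round(c,1),r)
    # block from top-face points, knob excluded
    b=q[(abs(q[:,2]-105)<5)&(abs(q[:,0]-529)<45)&(abs(q[:,1]+217)<45)&(S[:,1]<100)]; print(' block',len(b),b[:,2].mean().round(1),np.round([(np.percentile(b[:,i],1)+np.percentile(b[:,i],99))/2 for i in (0,1)],1),np.ptp(b,axis=0).round())
    return s
s=meas('wrist'); print(s['time'],s['tool_pos'].round(1)); meas('scene')
print(rel([529,-218,121],90))
d=cam('wrist'); cv2.imwrite('pics/knob.png',cv2.resize(d['color'],None,fx=1.5,fy=1.5))
```

```text
wrist knob n 544 z 159.5 c [ 527.2 -218.7] 13.4837646484375
 block 2279 104.6 [ 527.6 -218.8] [66. 67.  7.]
20.2 [ 525.  -186.5  256.4]
scene knob n 45 z 157.0 c [ 531.2 -221.6] 12.04383659362793
 block 277 103.1 [ 529.2 -220.2] [69. 68. 10.]
(array([-0.0312,  0.003 ,  0.1377,  0.0004]), np.float64(90.07149205914166))
```

View pics/knob.png

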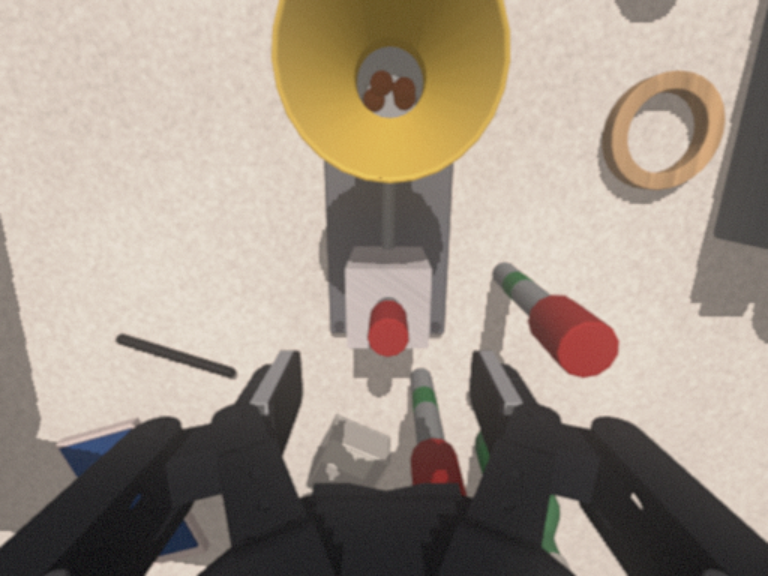

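send_rows([
  [-0.032, 0.002, 0.03, 0],
  [-0.032, 0.002, 0.06, 0],
  [-0.032, 0.002, 0.09, 0],
  [-0.032, 0.002, 0.115, 0],
  [-0.032, 0.002, 0.13, 0],
  [-0.032, 0.002, 0.134, 0],
  [-0.032, 0.002, 0.134, 0],
])

```text
time: 21.22
tool_pos: [528.7, -220.2, 126.1]
eef_rot: [2.22, 2.221, 0.0]
ft_force: [0.1, -0.3, 0.4]
grip_width: 64.2
grip_force: 0.0
```

Run:
```python
from sc import *
s=robot.state(); print(s['time'],s['tool_pos'],s['ft_force'])
d=cam('wrist'); P=cloud(d); q=P.reshape(-1,3); S=cv2.cvtColor(d['color'],cv2.COLOR_BGR2HSV).reshape(-1,3).astype(int)
m=((S[:,0]<6)|(S[:,0]>174))&(S[:,1]>150)&(abs(q[:,0]-529)<40)&(abs(q[:,1]+217)<40)&(q[:,2]>150); t=q[m]; print(len(t), len(t) and np.round(cv2.minEnclosingCircle(t[:,:2].astype(np.float32))[0],1))
b=q[(abs(q[:,2]-105)<6)&(abs(q[:,0]-529)<45)&(S[:,1]<100)&(abs(q[:,1]+217)<45)]; print(len(b),len(b) and np.percentile(b,[1,99],0).round(1))
d=cam('top'); q=cloud(d).reshape(-1,3); hsv=cv2.cvtColor(d['color'],cv2.COLOR_BGR2HSV).astype(int)
m=(hsv[...,0]<12)&(hsv[...,1]>120)&(hsv[...,2]>50); nc,L,st,c=cv2.connectedComponentsWithStats(m.astype(np.uint8))
for i in range(1,nc):
    if st[i,4]>4: print(c[i].round(),st[i,4],np.nanmedian(q[L.ravel()==i],0).round())
```

```text
21.225 [ 528.71497398 -220.191939    126.14803597] [ 0.06963985 -0.31669587  0.37403906]
2554 [ 527.3 -218.9]
6837 [[ 494.9 -251.   101. ]
 [ 560.  -186.5  106.2]]
[316. 189.] 174 [ 645. -213.  182.]
[361. 219.] 148 [ 565. -332.  182.]
[256. 234.] 51 [530. -50.  52.]
```

send_rows([
  [0.001, -0.0012, 0.003, 0],
  [0.001, -0.0012, 0.003, 0],
])

```text
time: 21.58
tool_pos: [526.8, -219.0, 122.4]
eef_rot: [2.221, 2.221, 0.0]
ft_force: [-0.4, -0.2, 0.2]
grip_width: 64.2
grip_force: 0.0
```

send_rows([
  [0, 0, 0, 0],
  [0, 0, 0, 0],
  [0, 0, 0, 0],
  [0, 0, 0, 0],
  [0, 0, 0, 0],
  [0, 0, 0, 0],
], fingers=-1, grip_force=35)

```text
time: 22.32
tool_pos: [527.1, -219.2, 122.6]
eef_rot: [2.221, 2.221, 0.0]
ft_force: [-0.2, 0.1, 0.9]
grip_width: 27.3
grip_force: 34.5
```

```bash
python3 -c "
from h import *
s=robot.state(); print(s['time'],s['tool_pos'],s['ft_force'],s['ft_torque'],s['grip_width'],s['grip_force'])"
```

```text
22.325 [ 527.14671487 -219.16046692  122.56351632] [-0.24912307  0.11332311  0.90099451] [ 0.01638571 -0.09616466 -0.01362487] 27.250540321336356 34.53670263290405
```

Gripped with almost no side force. Draw up slowly.

send_rows([
  [0, 0, -0.003, 0],
  [0, 0, -0.006, 0],
  [0, 0, -0.01, 0],
  [0, 0, -0.01, 0],
])

```text
time: 22.82
tool_pos: [526.9, -219.0, 132.7]
eef_rot: [-2.221, -2.221, 0.0]
ft_force: [-0.7, -0.1, -3.3]
grip_width: 27.3
grip_force: 34.7
```

send_rows([
  [0, 0, -0.004, 0],
  [0, 0, -0.008, 0],
  [0, 0, -0.012, 0],
  [0, 0, -0.016, 0],
  [0, 0, -0.016, 0],
])

```text
time: 23.45
tool_pos: [527.2, -219.2, 148.9]
eef_rot: [2.221, 2.221, 0.0]
ft_force: [0.4, 0.1, -3.0]
grip_width: 27.1
grip_force: 34.7
```

send_rows([
  [0, 0, -0.004, 0],
  [0, 0, -0.008, 0],
  [0, 0, -0.012, 0],
  [0, 0, -0.014, 0],
  [0, 0, -0.014, 0],
  [0, 0, -0.014, 0],
])

```text
time: 24.2
tool_pos: [526.8, -219.0, 162.2]
eef_rot: [-2.221, -2.221, 0.0]
ft_force: [-0.2, -0.2, -2.6]
grip_width: 27.3
grip_force: 34.7
```

Run:
```python
from sc import *
s=robot.state(); print(s['time'],s['tool_pos'],s['ft_force'],s['ft_torque'])
for n in ('scene','wrist'):
    d=cam(n); q=cloud(d).reshape(-1,3); S=cv2.cvtColor(d['color'],cv2.COLOR_BGR2HSV).reshape(-1,3).astype(int)
    r=(abs(q[:,0]-528)<25)&(abs(q[:,1]+219)<25)&(q[:,2]>100)
    g=r&(S[:,0]>45)&(S[:,0]<85)&(S[:,1]>90); k=r&((S[:,0]<6)|(S[:,0]>174))&(S[:,1]>150)
    for nm,m in (('green',g),('red',k)): print(n,nm,m.sum(),np.percentile(q[m][:,2],[2,50,98]).round(1) if m.any() else '')
d=cam('top'); q=cloud(d).reshape(-1,3); S=cv2.cvtColor(d['color'],cv2.COLOR_BGR2HSV).reshape(-1,3).astype(int)
m=(q[:,2]<95)&(q[:,2]>8)&(S[:,1]<90)&(abs(q[:,0]-545)<60)&(q[:,1]>200)&(q[:,1]<385); print('scoop',cv2.minAreaRect(q[m][:,:2].astype(np.float32)))
```

```text
24.2 [ 526.83626689 -218.97201879  162.18468103] [-0.16093593 -0.24181691 -2.63895889] [-0.00369682  0.00357922 -0.00832709]
scene green 3 [103.7 106.4 107.9]
scene red 59 [170.1 194.9 216.6]
wrist green 41 [106.7 111.4 249.9]
wrist red 3703 [166.9 198.7 200.2]
scoop ((547.1115112304688, 298.9428405761719), (150.29991149902344, 51.991825103759766), 89.04981994628906)
```

```bash
python3 -c "
from workcell import finish_job
print(finish_job())"
```

```text
the job is handed in; nothing more can be done
None
```

The balls were tipped through the funnel, the empty scoop is flat on the blue pad, and the rod is held about 40 mm up with the block's top face in the green band. Only three balls were clearly visible in the tube; I took the fourth as hidden, since none were left in the pan or on the counter. I handed the job in at about 24 s, with no verdict returned.

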